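# Lock a filter cartridge into a desk air cleaner

### The job

Fit the grey filter cartridge into the well of the desk air cleaner: gently feel for the position where its two lugs drop into the collar's entry slots, push it down against the spring, turn it clockwise (seen from above) about a quarter turn to the stop, and let the spring lift it into its locked notches, then let go. Use no more force than the spring needs, and leave the staple box, glue stick and eraser where they are.

Things in the scene. Friction and masses are not known exactly. Their poses are not given: they have to be found in the camera images.
- cartridge: Grey filter cartridge, loose, about 0.22 kg, upright; origin: centre of its underside, z up its axis. Round body 52 mm diameter, 60 mm tall, 4 mm chamfer at the bottom rim. Two like lugs along its +x and -x reach 33 mm from the axis, each 9 mm wide, 7 mm high, 20 to 27 mm above the underside. Half a turn makes no difference.
- cartridge_grip (a point): Middle of the cartridge's grip bar, on its axis 78 mm above the underside. The bar is straight, 46 mm long along the cartridge's x (in line with the lugs), 14 mm thick along its y, from 60 to 91 mm above the underside.
- cleaner: White round desk air cleaner, fixed, 124 mm diameter, 66 mm high; origin: centre of its underside on the worktop, z up. Heights of the cartridge's underside above this origin: 50 mm with lugs resting on the collar; 44 mm in the slots, touching the spring plate; below 31 mm the lugs are under the flange and it can turn; 26 mm hard bottom; 37 mm locked.
- collar_top (a point): Centre of the well's steel bayonet collar at its flat top, 70 mm above the cleaner's origin; 78 mm outside, 55 mm bore. Two opposite entry slots (lugs have about 3 degrees of play each way); 75 degrees clockwise of them, seen from above, two locked notches ending at a stop. This point's axes are the cleaner's, not the collar's: see the entry point.
- entry_nominal (a point): Where one entry slot would nominally be, 32 mm from the well's axis at the collar's top, 75 degrees counterclockwise of the cleaner's x axis (locked lugs then lie along that x axis). The collar really sits turned from this by an unknown angle of up to 30 degrees either way, slots and notches together, and does not turn in use: find the slots by feel or sight.
- plate_rest (a point): Centre of the spring plate's top when not pressed, 44 mm above the cleaner's origin, on the well's axis (does not move with the plate). The spring pushes up with 4.5 N here, 8 N at 37 mm (locked), 11 N at 31 mm and 13.5 N at the 26 mm bottom.
- staple_box: Pale cardboard staple box, 41 x 74 x 27 mm, loose bystander; origin at the centre of its underside.
- glue_stick: White and dark grey glue stick lying on its side, 28 x 95 x 28 mm, loose bystander; origin at the centre of its underside.
- eraser: White eraser in a grey sleeve, 23 x 52 x 13 mm, loose bystander; origin at the centre of its underside.
There are look-alikes about, which are no part of the job. Leave any red look-alike of the cartridge alone.

How it is judged (in metres and radians):
On the way:
1. the cartridge is pushed down in the well, lugs in the entry slots, until they are under the flange (z of cartridge in the frame of cleaner below 0.032 m and horizontal distance between cartridge and cleaner below 0.006 m and angle between the x axis of cartridge and the x axis of cleaner, either way round above 0.68 rad), for 0.05 s.
At the end, for the whole second after the job is handed in: The cartridge is at rest and locked: underside 34.5 to 39.5 mm above the cleaner's origin with the spring holding its lugs up in the notches, axis within 5 mm of the cleaner's and 5 degrees of upright, lugs within 0.64 rad of the cleaner's x axis (this covers the collar's unknown angle) (z of cartridge in the frame of cleaner between 0.0345 and 0.0395 m and horizontal distance between cartridge and cleaner below 0.005 m and angle between the x axis of cartridge and the x axis of cleaner, either way round below 0.64 rad and angle between cartridge's own z axis and vertical below 0.09 rad and contact force between cartridge and cleaner above 3 N and linear speed of cartridge below 0.01 m/s); the robot touches nothing.
It fails at once if the cartridge is pressed or twisted against the cleaner with more than 45 N (contact force between cartridge and cleaner above 45 N).
It fails at once if the staple box is moved more than 30 mm (distance of staple_box from where it was at the start of the episode above 0.03 m).
It fails at once if the glue stick is moved more than 30 mm (distance of glue_stick from where it was at the start of the episode above 0.03 m).
It fails at once if the eraser is moved more than 30 mm (distance of eraser from where it was at the start of the episode above 0.03 m).
It also fails if it takes over 64 s, if anything falls off the work surface, if the arm or the gripper's body presses on something with over 40 N, if the wrist force passes 120 N, or if a joint passes its speed limit or range.

### The arm

A 6-joint arm with a two-finger parallel gripper is mounted at the origin on a cart in front of the work surface, level with it; the furniture and walls round the work are solid. World frame = base frame: x ahead of the robot, y to its left, z up, the work surface at z = 0. Lengths are in m, angles in degrees, forces in N, time in s.
With the tool pointing down it reaches from about 0.275 to 0.825 m from the base axis. Payload 4.9 kg.
Tool frame: the origin (TCP) lies on the centre line of the jaws, within the pads' length; the fingertips stand manip.nose_length ahead of it and the grasp point (between the pads) lies 8 mm behind it (manip.nose_length is the distance from the TCP to the fingertips, in m); z points along the fingers, y is the line along which they close (so a half turn about z gives the same grasp; the last joint's range is limited). The gripper opens to 85 mm and grips with 20 to 120 N. Pads are 22 mm wide; open, the fingers measure 114 mm over their backs; the gripper's body (76 mm by 85 mm) begins 54 mm behind the grasp point. The pads swing forward as they close: fully open they stand 13 mm farther back than shut.
Start: joints at [67.54, 18.69, -11.035, 60.275, 0, 82.311], TCP at [0.14, 0.532, 0.242] pointing down, gripper open.
Joint ranges: [-152.03, 152.03], [-55.5, 102.48], [-74.3, 77.21], [-110.64, 120.58], [-84.22, 78.4], [-180, 180]. Speed limits (degrees/s): [147.25, 147.25, 180, 180, 180, 180].

### API

Orientations are given as a 3x3 rotation matrix whose columns are the frame's x, y, z axes.
In Python, from bench import manip gives the robot as it stands.
- The arm moves only by the shell command python3 -m creep 'ROWS' [FORCE]. ROWS is JSON, a list of rows, each a list of 7 numbers: the shift along the tool's x, y, z in mm, then the turn, a rotation vector about the tool's x, y, z in rad, then the opening, from 0 (shut) to 1 (fully open). In form: [[x, y, z, rx, ry, rz, gripper], ...]. A call has 1 to 20 rows; each row is the pose to reach, as a shift and turn from the pose commanded when the call began, along the tool's axes at that moment; what a row does not reach only later rows make up. A row lasts 1/8 s, in which the tool goes at most 62.5 mm and 10.7 degrees, less where a joint would pass 70% of its speed; a pose out of reach is approached as far as the arm can. A call with a gripper value outside its range is refused whole. The fingers move at their own pace and stop on an object; FORCE is the grip in N (left out, the last holds). Time passes only in rows, so rows that repeat a pose let the fingers close. It gives the time, the measured TCP pose, the force, the opening and the grip force at its end, in the units of the state.
- manip.get_state(): the state, without advancing time (a new reading comes with each control period).
- manip.snapshot(name): name is "scene" or "top"; returns (picture, depth): 480x640x3 uint8, red, green, blue; 480x640 float32, m along the optical axis (not along the pixel's ray), 0 where there is no reading.
- manip.camera_params(name): a dict with "fx", "fy", "cx", "cy" (pixels), "R" (3x3) and "t" (3): a world point X has camera coordinates R X + t. Camera axes: x right, y down, z forward; pixel columns grow to the right and rows downward; lengths in m; the calibration is good to about 2 mm. A picture is of the moment at which its call begins. camera_params takes no time and is no camera call.
- manip.hand_in(): hands the job in; it is judged then, once.
Trained networks look in the newest picture that a camera, given by its name, has taken for a name from the list of things; names that differ only in an ending like _2 or _b are one class to them, and where a whole thing is asked for, a point or a joint stands for the part that bears it (a point fixed in the world has none). Each returns a list of dicts, best first, with "p" (0 to 1); they miss things now and then, are a little off and sometimes report something else, mostly with a low value. They report only what shows in the picture. A call takes as long as a camera call. They do not tell look-alikes from the thing itself.
- manip.look_for(camera, label): "position" ([x, y, z] in m, in the coordinates of the camera as it stood for that picture, good to about 4 mm: the middle of the surface that is visible of it).
- manip.masks_of(camera, label): "pixels" (480x640 bool, what is visible of it).
The state is a dict: "time_s": time; "q": joint angles; "joint_velocities": joint speeds; "effort": joint torques, N m; "position": TCP position; "tool_rot": TCP orientation; "force": force on the tool from outside, world axes, zero at the start; "ft_torque": the same for the moment, N m; "opening": finger opening in m; "gripper_force": force on a finger pad.
Only numpy, scipy, OpenCV 4.12 (cv2) and the standard library are available. Lean on these libraries where they do the work, as an engineer would, in place of code of your own. Each camera call takes 0.05 s, during which the arm holds its last target. There are 200 camera calls.

## Working session

There is one attempt and no reset: what is moved stays moved. The work goes in short steps, Python scripts to look and compute and a shell command to move; the robot and the scene stay as the last step left them, time stands still between calls to the robot, and variables do not carry over. Pictures are saved under pics/ and viewed, at most 10 in all, crops included, and the job is handed in when it is done.

```bash
ls; mkdir -p pics; python3 - <<'E'
from bench import manip
import cv2,numpy as np
print(manip.nose_length, manip.get_state())
for c in ["scene","top"]:
    im,d=manip.snapshot(c); cv2.imwrite(f"pics/{c}0.png",im[:,:,::-1]); np.save(f"pics/{c}0.npy",d)
    p=manip.camera_params(c); R=np.array(p["R"]);t=np.array(p["t"])
    for l in ["cartridge","cartridge_grip","cleaner","collar_top","staple_box","glue_stick","eraser"]:
        for o in manip.look_for(c,l)[:4]:
            x=np.array(o["position"]); uv=[p["fx"]*x[0]/x[2]+p["cx"],p["fy"]*x[1]/x[2]+p["cy"]]
            print(c,l,round(o["p"],2),np.round(R.T@(x-t),3),np.round(uv))
E
```

```text
pics
0.011 {'time_s': 0.0, 'q': array([ 6.75405675e+01,  1.87346183e+01, -1.10914850e+01,  6.02736638e+01,
       -1.45582388e-03,  8.23108337e+01]), 'joint_velocities': array([ 0.0530109 , -0.026674  ,  0.00187513,  0.0634426 , -0.06356692,
       -0.01159872]), 'effort': array([-3.47681169e-03, -4.43399191e+01,  2.62440044e+01,  1.53701543e-02,
       -3.30099701e-04,  4.88135271e-06]), 'position': array([0.14000216, 0.53130912, 0.24148208]), 'tool_rot': array([[-9.66955761e-01,  2.54943413e-01, -6.41731408e-04],
       [ 2.54944136e-01,  9.66954429e-01, -1.61889502e-03],
       [ 2.07798405e-04, -1.72900553e-03, -9.99998484e-01]]), 'force': array([-0.19316154,  0.03219336,  0.12469453]), 'ft_torque': array([-0.00263045, -0.02038133,  0.05799819]), 'gripper_force': 0.0, 'opening': 0.0857242923659406}
scene cartridge 0.67 [ 0.377 -0.025  0.052] [320. 317.]
scene cartridge 0.59 [ 0.452 -0.109  0.056] [399. 315.]
scene cartridge_grip 0.89 [ 0.374 -0.021  0.054] [317. 315.]
scene cartridge_grip 0.75 [ 0.452 -0.109  0.05 ] [399. 318.]
scene cleaner 0.88 [0.469 0.237 0.053] [247. 230.]
scene collar_top 0.94 [0.474 0.237 0.052] [250. 229.]
scene staple_box 0.57 [0.679 0.111 0.024] [367. 225.]
scene glue_stick 0.92 [0.46  0.002 0.022] [341. 298.]
scene glue_stick 0.53 [ 0.45  -0.107  0.054] [397. 316.]
scene eraser 0.68 [ 0.644 -0.017  0.013] [411. 260.]
top cartridge 0.96 [ 0.383 -0.011  0.06 ] [375. 320.]
top cartridge 0.8 [ 0.461 -0.093  0.059] [412. 282.]
top cartridge_grip 0.95 [ 0.462 -0.09   0.057] [411. 281.]
top cartridge_grip 0.78 [ 0.386 -0.007  0.061] [373. 319.]
top cleaner 0.98 [0.501 0.271 0.067] [238. 266.]
top collar_top 0.72 [0.495 0.265 0.067] [240. 269.]
top staple_box 0.63 [0.69  0.123 0.025] [308. 184.]
top glue_stick 0.91 [0.464 0.032 0.024] [351. 283.]
top glue_stick 0.74 [ 0.651 -0.012  0.009] [368. 201.]
top eraser 0.58 [ 0.647 -0.012  0.011] [367. 203.]
```

View pics/scene0.png

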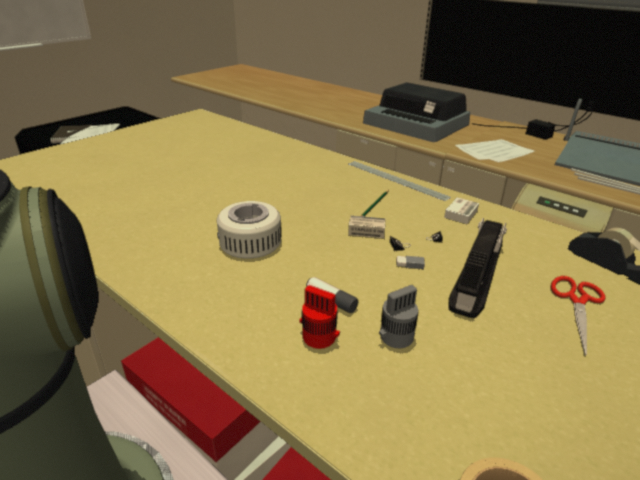

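View pics/top0.png

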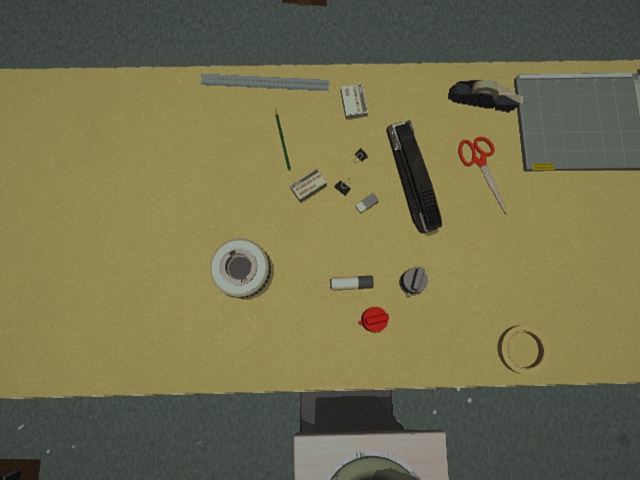

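The candidates for the cartridge are the red one (scene 320,317; top 375,320), which must be left alone, and the grey one (scene 399,315; top 412,282). I choose the grey one. The cleaner is at top (240,268). Next I check the choice in a close crop and measure.

```bash
cat > h.py <<'E'
import numpy as np
from bench import manip
def cloud(c,d):
    p=manip.camera_params(c); R=np.array(p["R"]);t=np.array(p["t"])
    v,u=np.mgrid[:480,:640]; X=np.stack([(u-p["cx"])/p["fx"]*d,(v-p["cy"])/p["fy"]*d,d],-1)
    return (X-t)@R
def unp(c,u,v,z):
    "pixel at world height z"
    p=manip.camera_params(c); R=np.array(p["R"]);t=np.array(p["t"])
    o=-R.T@t; r=R.T@np.array([(u-p["cx"])/p["fx"],(v-p["cy"])/p["fy"],1]); return o+r*(z-o[2])/r[2]
E
python3 - <<'E'
from h import *
import cv2
im=cv2.imread("pics/top0.png"); s=cv2.imread("pics/scene0.png")
k=dict(dsize=(400,300),interpolation=cv2.INTER_CUBIC)
a=cv2.resize(im[258:306,380:444],**k); b=cv2.resize(im[238:298,200:280],**k)
c=cv2.resize(s[190:265,200:300],**k); e=cv2.resize(s[275:359,345:457],**k)
cv2.imwrite("pics/crop1.png",np.vstack([np.hstack([a,b]),np.hstack([c,e])]))
for c in ["top","scene"]:
    P=cloud(c,np.load(f"pics/{c}0.npy"))
    near=np.hypot(P[...,0]-.46,P[...,1]+.095)<.06
    for lo,hi in [(.083,.1),(.05,.066)]:
        q=P[near&(P[...,2]>lo)&(P[...,2]<hi)]
        if len(q)>5:
            (cx,cy),wh,ang=cv2.minAreaRect(q[:,:2].astype(np.float32)*1000); w,vv=np.linalg.eigh(np.cov(q[:,:2].T)); print(c,"cart",lo,len(q),cx,cy,wh,ang,"pca",np.degrees(np.arctan2(vv[1,1],vv[0,1])),q.mean(0),q[:,2].max())
    near=np.hypot(P[...,0]-.485,P[...,1]-.255)<.09
    for lo,hi in [(.045,.062),(.062,.068),(.068,.08)]:
        q=P[near&(P[...,2]>lo)&(P[...,2]<hi)]
        (cx,cy),r=cv2.minEnclosingCircle(q[:,:2].astype(np.float32)*1000); print(c,"clean",lo,len(q),cx,cy,r,np.median(q[:,2]))
E
```

```text
top cart 0.083 163 464.9976501464844 -99.27523803710938 (15.685441970825195, 44.86330795288086) 69.04151916503906 pca 161.09841231381222 [ 0.46465396 -0.09918798  0.08866612] 0.09401252435017642
top cart 0.05 307 463.99029541015625 -98.74966430664062 (51.832672119140625, 48.2869987487793) 60.626834869384766 pca 67.11951781230842 [ 0.46375276 -0.0960428   0.05786987] 0.06552857583208925
top clean 0.045 488 500.2230224609375 270.3241882324219 62.46284103393555 0.058005190866867076
top clean 0.062 1321 499.31097412109375 269.1778259277344 60.283077239990234 0.0652641385736981
top clean 0.068 473 499.9259948730469 269.08343505859375 55.579227447509766 0.06954839917136249
scene cart 0.083 264 464.113037109375 -102.88829040527344 (15.37522029876709, 45.937461853027344) 72.72176361083984 pca 160.3715913111815 [ 0.46200218 -0.10388624  0.08838151] 0.09171003820773788
scene cart 0.05 542 458.7384948730469 -105.48954772949219 (40.215553283691406, 51.52643585205078) 28.333438873291016 pca 136.4221248622182 [ 0.45514481 -0.11030252  0.05801636] 0.06592182379702333
scene clean 0.045 772 495.9571838378906 263.4468688964844 61.28938674926758 0.05497587633441621
scene clean 0.062 859 497.3205261230469 267.0752258300781 60.07150650024414 0.06480009469723505
scene clean 0.068 288 498.27490234375 267.3707580566406 40.66539001464844 0.06902516586347587
```

View pics/crop1.png

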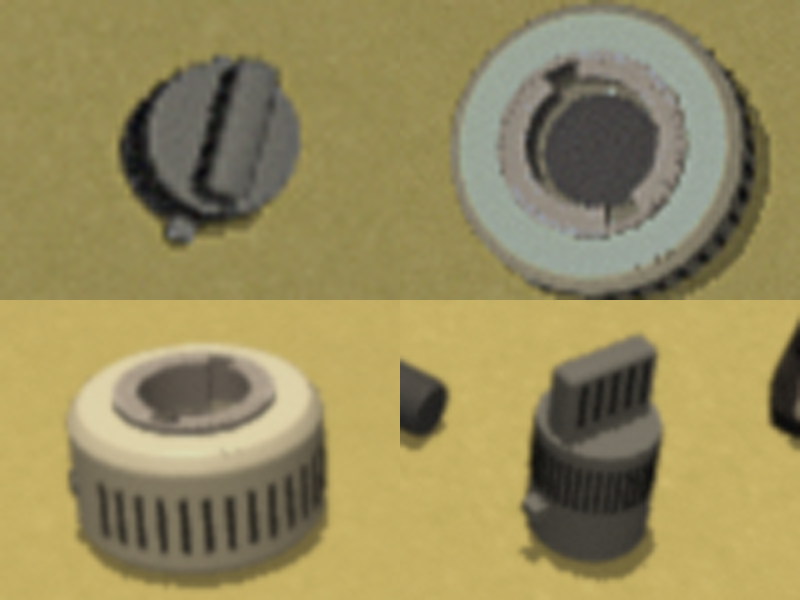

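The crop shows the grey cartridge's grip bar with one lug at top (408,295), and no red on it. On the cleaner, the collar has a dark entry slot near top (233,252) and its opposite near (244,281). I measure the slot angle next.

```bash
python3 - <<'E'
from h import *
import cv2
C=np.array([.4985,.2685])
for c in ["top","scene"]:
    P=cloud(c,np.load(f"pics/{c}0.npy")); im=cv2.imread(f"pics/{c}0.png").mean(2)
    # collar top outer edge: fit on plane 70 mm
    p=manip.camera_params(c); R=np.array(p["R"]);t=np.array(p["t"])
    print(c)
    for ang in range(-90,270,6):
        a=np.radians(ang); row=[]
        for r in (.029,.0305,.032):
            X=R@np.array([C[0]+r*np.cos(a),C[1]+r*np.sin(a),.07])+t
            u,v=p["fx"]*X[0]/X[2]+p["cx"],p["fy"]*X[1]/X[2]+p["cy"]
            row+=[round(P[int(round(v)),int(round(u)),2]*1000), round(float(cv2.getRectSubPix(im.astype(np.float32),(1,1),(u,v))[0,0]))]
        print(ang,row, end=" | " if ang%12 else "\n")
for u,v in [(233,252.4),(244.4,281.6)]: print(unp("top",u,v,.07))
E
```

```text
top
-90 [68, 143, 68, 141, 69, 137] | -84 [69, 142, 69, 142, 69, 139]
-78 [67, 140, 70, 141, 69, 139] | -72 [71, 137, 71, 138, 71, 135]
-66 [69, 142, 70, 138, 70, 136] | -60 [69, 137, 70, 138, 69, 136]
-54 [66, 141, 71, 143, 70, 138] | -48 [69, 142, 67, 142, 65, 139]
-42 [68, 138, 68, 141, 73, 140] | -36 [68, 127, 71, 140, 68, 139]
-30 [70, 127, 69, 137, 69, 136] | -24 [70, 116, 69, 130, 69, 137]
-18 [68, 102, 70, 135, 66, 137] | -12 [72, 110, 72, 130, 69, 139]
-6 [68, 107, 71, 124, 71, 135] | 0 [69, 92, 67, 119, 67, 136]
6 [69, 88, 72, 112, 72, 133] | 12 [68, 94, 68, 104, 71, 117]
18 [15, 77, 24, 68, 24, 60] | 24 [16, 72, 16, 62, 50, 56]
30 [14, 70, 45, 60, 45, 54] | 36 [69, 72, 65, 87, 65, 101]
42 [68, 74, 69, 118, 70, 139] | 48 [69, 73, 68, 115, 68, 139]
54 [69, 73, 69, 115, 75, 137] | 60 [66, 76, 67, 118, 69, 138]
66 [62, 76, 70, 122, 70, 136] | 72 [69, 95, 69, 126, 68, 139]
78 [67, 83, 66, 128, 67, 138] | 84 [66, 88, 70, 141, 69, 139]
90 [64, 95, 71, 138, 68, 140] | 96 [69, 103, 71, 141, 69, 137]
102 [72, 111, 70, 136, 67, 137] | 108 [69, 129, 72, 139, 72, 138]
114 [68, 119, 68,
[... 2145 characters left out ...]
, 154, 69, 154] | 156 [68, 147, 69, 152, 69, 154]
162 [69, 146, 69, 153, 71, 153] | 168 [68, 145, 68, 152, 68, 153]
174 [68, 139, 70, 149, 69, 152] | 180 [69, 132, 69, 146, 69, 152]
186 [68, 124, 69, 139, 70, 152] | 192 [49, 98, 70, 113, 70, 130]
198 [44, 84, 69, 89, 66, 97] | 204 [43, 84, 43, 86, 34, 90]
210 [36, 83, 42, 83, 42, 84] | 216 [43, 95, 44, 95, 44, 96]
222 [69, 118, 69, 129, 69, 135] | 228 [43, 117, 68, 130, 68, 138]
234 [41, 114, 67, 127, 67, 138] | 240 [43, 117, 69, 129, 69, 141]
246 [69, 121, 69, 129, 69, 137] | 252 [70, 130, 70, 139, 70, 144]
258 [36, 132, 36, 138, 69, 143] | 264 [68, 130, 69, 140, 69, 145]
[0.5292034  0.28037788 0.07      ]
[0.46761702 0.25607058 0.07      ]
```

```bash
cat >> h.py <<'E'
def to(x,y,z,yaw):
    "shift (mm) along tool axes and rz for tool-down target, from measured pose"
    s=manip.get_state(); R=np.array(s["tool_rot"]); d=R.T@(np.array([x,y,z])-s["position"])*1000
    y0=np.degrees(np.arctan2(R[1,0],R[0,0])); dy=(yaw-y0+180)%360-180
    print("shift",np.round(d,1),"rz",round(-np.radians(dy),3),"| pos",np.round(s["position"],4),"yaw",round(y0,2),"tilt",np.round(R[:,2],4),"F",np.round(s["force"],1),"T",np.round(s["ft_torque"],2),"open",round(s["opening"],4),"grip",round(s["gripper_force"],1),"t",s["time_s"])
E
python3 -c "
from h import *
to(.4645,-.1005,.16,160.8)"
```

```text
shift [-474.8 -528.8   82.3] rz 0.077 | pos [0.1402 0.5319 0.2423] yaw 165.23 tilt [ 0.e+00  1.e-04 -1.e+00] F [0.1 0.6 0.1] T [-0.07 -0.01 -0.01] open 0.0856 grip 0.0 t 0.8
```

```bash
python3 -m creep '[[-200,-222,0,0,0,0.03,0.6],[-200,-222,0,0,0,0.03,0.6],[-474,-528,20,0,0,0.077,0.6],[-474,-528,20,0,0,0.077,0.6],[-474,-528,20,0,0,0.077,0.6],[-474,-528,20,0,0,0.077,0.6],[-474,-528,20,0,0,0.077,0.6],[-474,-528,20,0,0,0.077,0.6],[-474,-528,20,0,0,0.077,0.6],[-474,-528,20,0,0,0.077,0.6],[-474,-528,20,0,0,0.077,0.6],[-474,-528,20,0,0,0.077,0.6],[-474,-528,40,0,0,0.077,0.6],[-474,-528,60,0,0,0.077,0.6],[-474,-528,82,0,0,0.077,0.6],[-474,-528,82,0,0,0.077,0.6]]' 30; python3 -c "
from h import *
to(.4645,-.1005,.076,160.8)"
```

```text
time_s: 2.8
position: [0.4624, -0.0984, 0.1591]
tool_rot: [[-0.945, 0.328, -0.004], [0.328, 0.945, 0.002], [0.004, 0.0, -1.0]]
force: [-0.2, 0.9, 0.3]
opening: 0.0513
gripper_force: 0.0
shift [-3.  -1.3 83.1] rz 0.001 | pos [ 0.4624 -0.0984  0.1591] yaw 160.86 tilt [-0.0035  0.0016 -1.    ] F [-0.2  0.9  0.3] T [-0.04  0.02  0.01] open 0.0513 grip 0.0 t 2.8
```

```bash
python3 -m creep '[[0,0,0,0,0,0,0.6],[0,0,20,0,0,0,0.6],[0,0,40,0,0,0,0.6],[0,0,60,0,0,0,0.6],[0,0,76,0,0,0,0.6],[0,0,83,0,0,0,0.6],[0,0,83,0,0,0,0.6]]' 30; python3 - <<'E'
from h import *
import cv2
to(.4645,-.1005,.076,160.8)
im,d=manip.snapshot("scene"); a=im[240:390,310:510,::-1]
im,d=manip.snapshot("top"); b=im[207:357,312:512,::-1]
cv2.imwrite("pics/g1.png",cv2.resize(np.hstack([a,b]),None,fx=2,fy=2,interpolation=cv2.INTER_CUBIC))
E
```

```text
time_s: 3.68
position: [0.4642, -0.0996, 0.0777]
tool_rot: [[-0.945, 0.328, 0.0], [0.328, 0.945, -0.0], [-0.0, 0.0, -1.0]]
force: [-0.2, 0.7, -0.9]
opening: 0.0511
gripper_force: 0.0
shift [-0.6 -0.8  1.7] rz 0.0 | pos [ 0.4642 -0.0996  0.0777] yaw 160.83 tilt [ 3.e-04 -1.e-04 -1.e+00] F [-0.2  0.7 -0.9] T [-0.03 -0.03  0.  ] open 0.0511 grip 0.0 t 3.675
```

View pics/g1.png

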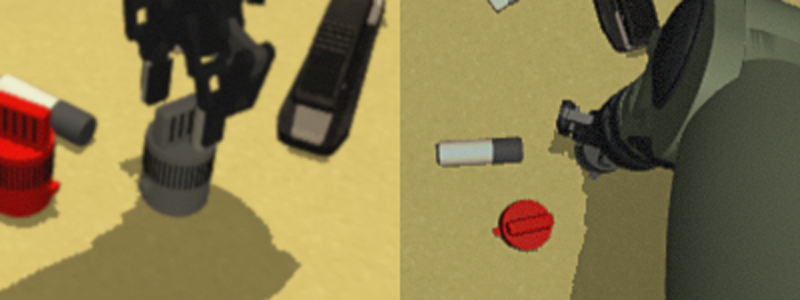

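The picture shows the fingers straddling the grey grip bar at about (190,95) in the left half, with the red one and the glue stick clear. I close the gripper.

```bash
python3 -m creep '[[0,0,1,0,0,0,0.3],[0,0,1,0,0,0,0.0],[0,0,1,0,0,0,0],[0,0,1,0,0,0,0],[0,0,1,0,0,0,0],[0,0,1,0,0,0,0]]' 70; python3 -c "
from h import *
to(.4645,-.1005,.076,160.8)"
```

```text
time_s: 4.53
position: [0.4641, -0.0997, 0.0765]
tool_rot: [[-0.944, 0.329, 0.0], [0.329, 0.944, -0.0], [-0.0, -0.0, -1.0]]
force: [-1.5, -0.5, 4.1]
opening: 0.0124
gripper_force: 71.4
shift [-0.7 -0.6  0.5] rz 0.0 | pos [ 0.4641 -0.0997  0.0765] yaw 160.81 tilt [ 2.e-04 -2.e-04 -1.e+00] F [-1.5 -0.5  4.1] T [-0.04  0.09 -0.02] open 0.0124 grip 71.4 t 4.525
```

```bash
python3 -m creep '[[0,0,-30,0,0,0,0],[0,0,-70,0,0,0,0],[0,0,-124,0,0,0,0],[0,0,-124,0,0,0,0],[0,0,-124,0,0,0,0],[0,0,-124,0,0,0,0]]'; python3 -c "
from h import *
to(.4985,.268,.2,204.5)"
```

```text
time_s: 5.28
position: [0.4627, -0.099, 0.1986]
tool_rot: [[-0.944, 0.329, -0.003], [0.329, 0.944, 0.001], [0.003, 0.0, -1.0]]
force: [-0.4, -0.4, -2.6]
opening: 0.0125
gripper_force: 70.8
shift [ 86.8 358.4  -1.1] rz -0.762 | pos [ 0.4627 -0.099   0.1986] yaw 160.82 tilt [-0.0032  0.0013 -1.    ] F [-0.4 -0.4 -2.6] T [-0.02  0.03 -0.02] open 0.0125 grip 70.8 t 5.275
```

```bash
python3 -m creep '[[29,119,0,0,0,-0.25,0],[29,119,0,0,0,-0.25,0],[58,238,0,0,0,-0.5,0],[58,238,0,0,0,-0.5,0],[88,358,0,0,0,-0.762,0],[88,358,0,0,0,-0.762,0],[88,358,0,0,0,-0.762,0],[88,358,0,0,0,-0.762,0],[88,358,0,0,0,-0.762,0],[88,358,0,0,0,-0.762,0],[88,358,0,0,0,-0.762,0],[88,358,0,0,0,-0.762,0]]'; python3 - <<'E'
from h import *
import cv2
to(.4985,.268,.2,204.5)
im,d=manip.snapshot("scene"); np.save("pics/s2.npy",d); cv2.imwrite("pics/s2f.png",im[:,:,::-1])
a=im[100:280,170:330,::-1]
im,d2=manip.snapshot("top"); np.save("pics/t2.npy",d2); b=im[170:350,170:330,::-1]
cv2.imwrite("pics/g2.png",cv2.resize(np.hstack([a,b]),None,fx=2.5,fy=2.5,interpolation=cv2.INTER_CUBIC))
s=manip.get_state()["position"]
P=cloud("scene",d); n=np.hypot(P[...,0]-s[0],P[...,1]-s[1])<.07
for lo,hi in [(.125,.14),(.14,.145),(.151,.165),(.165,.182),(.19,.205)]:
    q=P[n&(P[...,2]>lo)&(P[...,2]<hi)]
    # circle fit radius 26 on visible side
    from scipy.optimize import least_squares
    f=least_squares(lambda c:np.hypot(q[:,0]-c[0],q[:,1]-c[1])-.026,s[:2],loss="soft_l1",f_scale=.001).x
    print(lo,len(q),f,q[:,:2].min(0),q[:,:2].max(0))
E
```

```text
time_s: 6.78
position: [0.4986, 0.2671, 0.2005]
tool_rot: [[-0.91, -0.414, 0.0], [-0.414, 0.91, 0.0], [-0.0, 0.0, -1.0]]
force: [0.8, -1.1, -2.1]
opening: 0.0127
gripper_force: 70.6
shift [-0.3  0.9  0.5] rz -0.001 | pos [0.4986 0.2671 0.2005] yaw -155.57 tilt [ 3.e-04  1.e-04 -1.e+00] F [ 0.8 -1.1 -2.1] T [-0.02  0.02  0.06] open 0.0127 grip 70.6 t 6.775
0.125 184 [0.49994335 0.26807357] [0.47266597 0.23974415] [0.52119586 0.28243607]
0.14 64 [0.49936543 0.26783959] [0.46690564 0.24118378] [0.51253364 0.2814315 ]
0.151 203 [0.49979039 0.26797363] [0.47150944 0.2392174 ] [0.51675061 0.2803789 ]
0.165 273 [0.49974824 0.26800778] [0.47203322 0.23933503] [0.51985581 0.28628253]
0.19 162 [0.50033352 0.27614556] [0.47586209 0.24635865] [0.51130276 0.28553083]
```

View pics/g2.png

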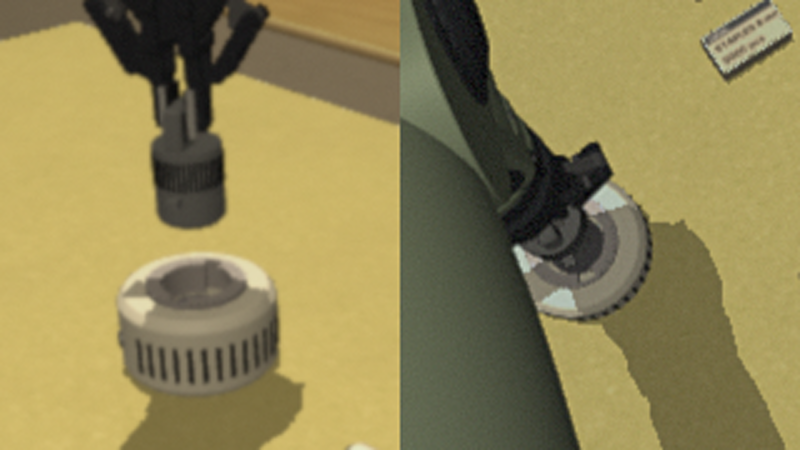

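The left half shows the cartridge held upright above the well, and the right half shows its shadow and the collar. I fit the cleaner with the same scene camera for relative alignment.

```bash
python3 - <<'E'
from h import *
from scipy.optimize import least_squares
import cv2
P=cloud("scene",np.load("pics/scene0.npy")); C=np.array([.4985,.268])
n=np.hypot(P[...,0]-C[0],P[...,1]-C[1])<.08
for lo,hi in [(.01,.02),(.02,.035),(.035,.05),(.01,.05)]:
    q=P[n&(P[...,2]>lo)&(P[...,2]<hi)&(np.hypot(P[...,0]-C[0],P[...,1]-C[1])>.05)]
    print(lo,len(q),least_squares(lambda c:np.hypot(q[:,0]-c[0],q[:,1]-c[1])-.062,C,loss="soft_l1",f_scale=.001).x)
# collar outer edge ellipse: depth 70 vs 66 : classify z>.068
for c in("scene","top"):
    P=cloud(c,np.load(f"pics/{c}0.npy")); r=np.hypot(P[...,0]-C[0],P[...,1]-C[1])
    z=P[...,2]
    def cost(a):
        rr=np.hypot(P[...,0]-a[0],P[...,1]-a[1]); i=(rr<.039)&(rr>.034); o=(rr>.0395)&(rr<.050)
        ok=(z>.06)&(z<.075)
        return -(np.median if 0 else np.mean)(z[i&ok])+np.mean(z[o&ok])
    G=[(cost((x,y)),x,y) for x in np.arange(.492,.506,.0005) for y in np.arange(.262,.275,.0005)]
    G.sort(); print(c,np.mean(G[:8],axis=0))
E
```

```text
0.01 273 [0.49958976 0.26831617]
0.02 421 [0.49949841 0.2682948 ]
0.035 425 [0.49956858 0.26835668]
0.01 1119 [0.49954837 0.26832396]
scene [-0.00324823  0.5019375   0.2708125 ]
top [-0.00348792  0.500625    0.2704375 ]
```

```bash
python3 -m creep '[[0,0.4,25,0,0,0,0],[0,0.4,45,0,0,0,0],[0,0.4,50,0,0,0,0],[0,0.4,53,0,0,0,0],[0,0.4,56,0,0,0,0],[0,0.4,59,0,0,0,0],[0,0.4,62,0,0,0,0],[0,0.4,64,0,0,0,0],[0,0.4,64,0,0,0,0]]'; python3 -c "
from h import *
to(.4985,.268,.1265,204.5)"
```

```text
time_s: 8.0
position: [0.4982, 0.2678, 0.1361]
tool_rot: [[-0.91, -0.414, -0.0], [-0.414, 0.91, -0.0], [0.0, 0.0, -1.0]]
force: [-0.4, -0.6, -2.0]
opening: 0.0126
gripper_force: 70.6
shift [-0.4  0.   9.6] rz -0.0 | pos [0.4982 0.2678 0.1361] yaw -155.52 tilt [-3.e-04 -1.e-04 -1.e+00] F [-0.4 -0.6 -2. ] T [0.01 0.   0.01] open 0.0126 grip 70.6 t 8.0
```

Inside the bore with no lateral force. I go down past the lug-rest height, slowly.

```bash
python3 -m creep '[[0,0,3,0,0,0,0],[0,0,6,0,0,0,0],[0,0,8,0,0,0,0],[0,0,9.5,0,0,0,0],[0,0,10.5,0,0,0,0],[0,0,11.5,0,0,0,0],[0,0,11.5,0,0,0,0]]'; python3 -c "
from h import *
to(.4985,.268,.1205,204.5)"
```

```text
time_s: 8.88
position: [0.4983, 0.2678, 0.1247]
tool_rot: [[-0.91, -0.414, -0.0], [-0.414, 0.91, -0.0], [0.0, -0.0, -1.0]]
force: [0.2, 0.0, -1.9]
opening: 0.0126
gripper_force: 70.6
shift [-0.3  0.   4.2] rz -0.0 | pos [0.4983 0.2678 0.1247] yaw -155.52 tilt [-1.e-04 -1.e-04 -1.e+00] F [ 0.2  0.  -1.9] T [ 0.02 -0.   -0.02] open 0.0126 grip 70.6 t 8.875
```

```bash
python3 -m creep '[[0,0,1,0,0,0,0],[0,0,2,0,0,0,0],[0,0,3,0,0,0,0],[0,0,4,0,0,0,0],[0,0,5,0,0,0,0],[0,0,6,0,0,0,0],[0,0,6,0,0,0,0]]'; python3 -c "
from h import *
to(.4985,.268,.107,204.5)"
```

```text
time_s: 9.75
position: [0.4988, 0.2681, 0.1192]
tool_rot: [[-0.91, -0.414, 0.001], [-0.414, 0.91, 0.001], [-0.001, 0.0, -1.0]]
force: [0.4, -0.0, 3.8]
opening: 0.013
gripper_force: 71.4
shift [ 0.3  0.1 12.2] rz -0.0 | pos [0.4988 0.2681 0.1192] yaw -155.52 tilt [ 1.1e-03  5.0e-04 -1.0e+00] F [ 0.4 -0.   3.8] T [ 0.09 -0.02 -0.01] open 0.013 grip 71.4 t 9.75
```

Force rose by 5.7 N about 1 mm past the plate height, so the lugs are in the slots and on the spring. I push down.

```bash
python3 -m creep '[[0,0,2,0,0,0,0],[0,0,4,0,0,0,0],[0,0,6,0,0,0,0],[0,0,8,0,0,0,0],[0,0,9,0,0,0,0],[0,0,9,0,0,0,0]]'; python3 -c "
from h import *
to(.4985,.268,.1055,204.5)"
```

```text
time_s: 10.5
position: [0.4988, 0.268, 0.1103]
tool_rot: [[-0.91, -0.414, 0.001], [-0.414, 0.91, 0.0], [-0.001, -0.0, -1.0]]
force: [0.5, 0.8, 7.4]
opening: 0.0128
gripper_force: 71.9
shift [0.3 0.1 4.8] rz -0.0 | pos [0.4988 0.268  0.1103] yaw -155.52 tilt [ 1.1e-03  5.0e-04 -1.0e+00] F [0.5 0.8 7.4] T [ 0.04  0.13 -0.03] open 0.0128 grip 71.9 t 10.5
```

```bash
python3 -m creep '[[0,0,2,0,0,0,0],[0,0,4,0,0,0,0],[0,0,5.5,0,0,0,0],[0,0,5.5,0,0,0,0],[0,0,5.5,0,0,0,0]]'; python3 -c "
from h import *
to(.4985,.268,.1050,204.5)"
```

```text
time_s: 11.12
position: [0.4988, 0.2681, 0.1052]
tool_rot: [[-0.91, -0.414, 0.001], [-0.414, 0.91, 0.001], [-0.002, -0.0, -1.0]]
force: [-0.7, -1.1, 9.5]
opening: 0.0126
gripper_force: 72.4
shift [0.3 0.1 0.2] rz -0.0 | pos [0.4988 0.2681 0.1052] yaw -155.52 tilt [ 1.4e-03  6.0e-04 -1.0e+00] F [-0.7 -1.1  9.5] T [-0.    0.28  0.01] open 0.0126 grip 72.4 t 11.125
```

```bash
python3 -m creep '[[0,0,0,0,0,0.06,0],[0,0,0,0,0,0.12,0],[0,0,0,0,0,0.2,0],[0,0,0,0,0,0.3,0],[0,0,0,0,0,0.4,0],[0,0,0,0,0,0.5,0],[0,0,0,0,0,0.5,0]]'; python3 -c "
from h import *
to(.4985,.268,.1050,129.5)"
```

```text
time_s: 12.0
position: [0.4994, 0.2684, 0.1055]
tool_rot: [[-0.997, 0.073, 0.002], [0.073, 0.997, 0.001], [-0.002, 0.001, -1.0]]
force: [-0.0, 0.4, 10.2]
opening: 0.0132
gripper_force: 72.4
shift [ 0.8 -0.5  0.5] rz 0.808 | pos [0.4994 0.2684 0.1055] yaw 175.8 tilt [ 0.0025  0.0013 -1.    ] F [-0.   0.4 10.2] T [ 0.2   0.09 -0.07] open 0.0132 grip 72.4 t 12.0
```

```bash
python3 -m creep '[[0,0,0,0,0,0.1,0],[0,0,0,0,0,0.2,0],[0,0,0,0,0,0.3,0],[0,0,0,0,0,0.4,0],[0,0,0,0,0,0.5,0],[0,0,0,0,0,0.6,0],[0,0,0,0,0,0.66,0],[0,0,0,0,0,0.7,0],[0,0,0,0,0,0.7,0]]'; python3 -c "
from h import *
to(.4985,.268,.1050,129.5)"
```

```text
time_s: 13.12
position: [0.4997, 0.2684, 0.1056]
tool_rot: [[-0.716, 0.698, 0.003], [0.698, 0.716, 0.001], [-0.001, 0.003, -1.0]]
force: [0.5, -0.4, 8.9]
opening: 0.0128
gripper_force: 72.4
shift [ 0.6 -1.1  0.5] rz 0.108 | pos [0.4997 0.2684 0.1056] yaw 135.71 tilt [ 0.0031  0.0012 -1.    ] F [ 0.5 -0.4  8.9] T [ 0.13 -0.12 -0.09] open 0.0128 grip 72.4 t 13.125
```

Small steps to the stop, watching the torque.

```bash
python3 -m creep '[[0,0,0,0,0,0.03,0],[0,0,0,0,0,0.06,0],[0,0,0,0,0,0.08,0],[0,0,0,0,0,0.1,0],[0,0,0,0,0,0.1,0]]'; python3 -c "
from h import *
to(.4985,.268,.1050,129.5)"
```

```text
time_s: 13.75
position: [0.4997, 0.2684, 0.1056]
tool_rot: [[-0.643, 0.766, 0.003], [0.766, 0.643, 0.001], [-0.001, 0.003, -1.0]]
force: [-0.1, -0.6, 9.4]
opening: 0.0126
gripper_force: 72.4
shift [ 0.5 -1.2  0.6] rz 0.009 | pos [0.4997 0.2684 0.1056] yaw 129.99 tilt [ 0.0032  0.0011 -1.    ] F [-0.1 -0.6  9.4] T [ 0.09 -0.14  0.02] open 0.0126 grip 72.4 t 13.75
```

```bash
python3 -m creep '[[0,0,0,0,0,0.015,0],[0,0,0,0,0,0.03,0],[0,0,0,0,0,0.04,0],[0,0,0,0,0,0.04,0]]'; python3 -c "
from h import *
to(.4985,.268,.1050,129.5)"
```

```text
time_s: 14.25
position: [0.4997, 0.2683, 0.1055]
tool_rot: [[-0.612, 0.791, 0.003], [0.791, 0.612, 0.001], [-0.001, 0.003, -1.0]]
force: [-0.6, -0.0, 10.4]
opening: 0.0129
gripper_force: 72.4
shift [ 0.5 -1.2  0.5] rz -0.031 | pos [0.4997 0.2683 0.1055] yaw 127.71 tilt [ 0.0031  0.001  -1.    ] F [-0.6 -0.  10.4] T [ 0.08 -0.12  0.01] open 0.0129 grip 72.4 t 14.25
```

```bash
python3 -m creep '[[0,0,0,0,0,0.015,0],[0,0,0,0,0,0.03,0],[0,0,0,0,0,0.04,0],[0,0,0,0,0,0.04,0]]'; python3 -c "
from h import *
to(.4985,.268,.1050,129.5)"
```

```text
time_s: 14.75
position: [0.4994, 0.2682, 0.1055]
tool_rot: [[-0.58, 0.815, 0.003], [0.815, 0.58, 0.001], [-0.001, 0.003, -1.0]]
force: [-0.5, 0.1, 10.9]
opening: 0.0127
gripper_force: 72.5
shift [ 0.4 -0.9  0.5] rz -0.071 | pos [0.4994 0.2682 0.1055] yaw 125.44 tilt [ 2.8e-03  7.0e-04 -1.0e+00] F [-0.5  0.1 10.9] T [-0.03 -0.01  0.24] open 0.0127 grip 72.5 t 14.75
```

```bash
python3 -m creep '[[0,0,0,0,0,0.01,0],[0,0,0,0,0,0.02,0],[0,0,0,0,0,0.02,0]]'; python3 -c "
from h import *
to(.4985,.268,.1050,129.5)"
```

```text
time_s: 15.12
position: [0.4994, 0.2682, 0.1055]
tool_rot: [[-0.564, 0.826, 0.003], [0.826, 0.564, 0.0], [-0.001, 0.002, -1.0]]
force: [-0.9, -0.3, 11.6]
opening: 0.0128
gripper_force: 72.7
shift [ 0.3 -0.8  0.5] rz -0.09 | pos [0.4994 0.2682 0.1055] yaw 124.36 tilt [ 2.7e-03  4.0e-04 -1.0e+00] F [-0.9 -0.3 11.6] T [-0.18 -0.    0.61] open 0.0128 grip 72.7 t 15.125
```

Torque is climbing at the fixed stop. I relax the twist slightly and let the spring lift it.

```bash
python3 -m creep '[[0,0,0,0,0,-0.02,0],[0,0,0,0,0,-0.03,0],[0,0,-2,0,0,-0.03,0],[0,0,-4,0,0,-0.03,0],[0,0,-6,0,0,-0.03,0],[0,0,-7.5,0,0,-0.03,0],[0,0,-7.5,0,0,-0.03,0]]'; python3 -c "
from h import *
to(.4985,.268,.1135,129.5)"
```

```text
time_s: 16.0
position: [0.4993, 0.2682, 0.1126]
tool_rot: [[-0.588, 0.809, 0.002], [0.809, 0.588, 0.001], [-0.001, 0.002, -1.0]]
force: [0.7, -0.7, 6.2]
opening: 0.0126
gripper_force: 71.8
shift [ 0.4 -0.8 -0.9] rz -0.061 | pos [0.4993 0.2682 0.1126] yaw 125.98 tilt [ 2.4e-03  6.0e-04 -1.0e+00] F [ 0.7 -0.7  6.2] T [ 0.15 -0.23  0.01] open 0.0126 grip 71.8 t 16.0
```

```bash
python3 -m creep '[[0,0,-0.7,0,0,0,0],[0,0,-1.2,0,0,0,0],[0,0,-1.5,0,0,0,0],[0,0,-1.5,0,0,0,0]]'; python3 -c "
from h import *
to(.4985,.268,.1135,129.5)"
```

```text
time_s: 16.5
position: [0.4992, 0.2681, 0.1134]
tool_rot: [[-0.587, 0.809, 0.002], [0.809, 0.587, 0.001], [-0.001, 0.002, -1.0]]
force: [3.4, 1.7, 1.8]
opening: 0.0125
gripper_force: 71.2
shift [ 0.3 -0.7 -0.1] rz -0.061 | pos [0.4992 0.2681 0.1134] yaw 125.98 tilt [ 1.8e-03  6.0e-04 -1.0e+00] F [3.4 1.7 1.8] T [ 0.32 -1.01  0.03] open 0.0125 grip 71.2 t 16.5
```

The notch is now carrying the load, so I release and retreat straight up.

```bash
python3 -m creep '[[0,0,0,0,0,0,0.15],[0,0,0,0,0,0,0.3],[0,0,0,0,0,0,0.45],[0,0,0,0,0,0,0.45],[0,0,0,0,0,0,0.45],[0,0,-20,0,0,0,0.45],[0,0,-60,0,0,0,0.45],[0,0,-110,0,0,0,0.45],[0,0,-150,0,0,0,0.45],[0,0,-150,0,0,0,0.45],[0,0,-150,0,0,0,0.45]]' 30; python3 - <<'E'
from h import *
import cv2
from scipy.optimize import least_squares
to(.4985,.268,.1135,129.5)
im,d=manip.snapshot("scene"); a=im[160:280,170:330,::-1]
cv2.imwrite("pics/end.png",cv2.resize(a,None,fx=4,fy=4,interpolation=cv2.INTER_CUBIC))
P=cloud("scene",d); n=np.hypot(P[...,0]-.499,P[...,1]-.268)<.05
q=P[n&(P[...,2]>.105)&(P[...,2]<.15)]; h=np.percentile(q[:,2],[50,90,98]); print(len(q),h)
q=P[n&(P[...,2]>.122)&(P[...,2]<.135)]; print(cv2.minAreaRect(q[:,:2].astype(np.float32)*1000))
q=P[n&(P[...,2]>.09)&(P[...,2]<.1)]; print("shoulder z (exp .097)",np.median(q[:,2]))
q=P[n&(P[...,2]>.075)&(P[...,2]<.093)]; print(least_squares(lambda c:np.hypot(q[:,0]-c[0],q[:,1]-c[1])-.026,[.499,.268],loss="soft_l1",f_scale=.001).x)
E
```

```text
time_s: 17.88
position: [0.4979, 0.2677, 0.2627]
tool_rot: [[-0.588, 0.809, -0.001], [0.809, 0.588, -0.0], [0.0, -0.001, -1.0]]
force: [-0.1, -1.0, -0.0]
opening: 0.0385
gripper_force: 0.0
shift [-1.000e-01  8.000e-01  1.492e+02] rz -0.061 | pos [0.4979 0.2677 0.2627] yaw 125.98 tilt [-7.e-04 -3.e-04 -1.e+00] F [-0.1 -1.  -0. ] T [-0.07  0.04  0.01] open 0.0385 grip 0.0 t 17.875
324 [0.11863715 0.12679181 0.12778382]
((497.6622314453125, 266.0987548828125), (16.022459030151367, 45.81354522705078), 35.61155700683594)
shoulder z (exp .097) 0.09581810700832286
[0.49954303 0.26778637]
```

View pics/end.png

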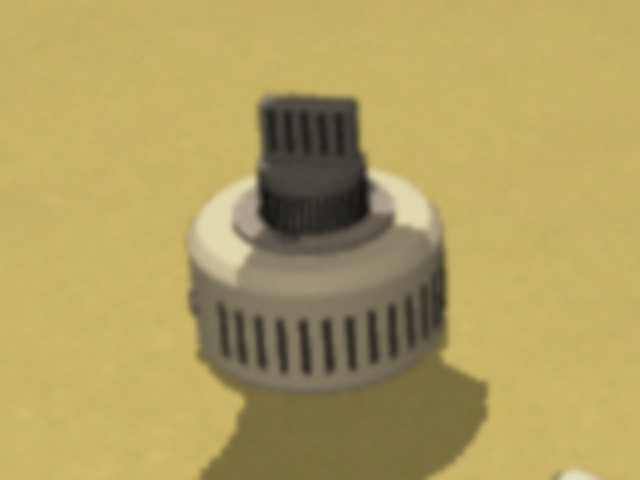

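The picture shows the cartridge upright in the well, grip bar at (308,125), lug parts hidden under the collar. The bar top measures 128 mm, the locked height, and the gripper is clear.

```bash
python3 -c "
from bench import manip
print(manip.hand_in())"
```

```text
the job is handed in; nothing more can be done
None
```

I fitted the grey cartridge in the air cleaner, turned it clockwise to the stop and let it lift into its notches at about 37 mm; I then let go and handed the job in at about 18 s, with no verdict returned.

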